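Switch the kiln off and hold up its coated rod for inspection

ROBOT

A 6-joint arm with a two-finger parallel gripper is mounted at the origin on the work surface. World frame = base frame: x ahead of the robot, y to its left, z up, the work surface at z = 0. Lengths are in m, angles in degrees, forces in N, time in s.
With the tool pointing down it reaches from about 0.375 to 0.9 m from the base axis. Payload 3.1 kg.
Tool frame: the origin (TCP) lies midway between the tips of the shut fingers; the grasp point (between the pads) lies 19 mm behind it; z points along the fingers, y is the line along which they close (so a half turn about z gives the same grasp; the last joint's range is limited). The gripper opens to 87 mm and grips with 3 to 60 N. Pads are 19 mm wide; open, the fingers measure 117 mm over their backs; the gripper's body (75 mm by 190 mm) begins 51 mm behind the grasp point.
Start: joints at [55.491, 30.224, 82.088, -0, 67.689, -10.227], TCP at [0.257, 0.57, 0.223] pointing down, gripper open.
Joint ranges: [-176.69, 176.69], [-43.24, 126.21], [12.49, 139.97], [-82, 262], [0, 151.66], [-163.58, 163.58]. Speed limits (degrees/s): [159.86, 159.86, 180, 180, 180, 180].

INTERFACE

Orientations are given as a 3x3 rotation matrix whose columns are the frame's x, y, z axes.
In Python, from rig import read_state, capture, camera_info, hand_in gives the robot as it stands.
- The arm moves only by the tool drive_tool, never from a script. Its argument "motion" is a list of rows, each a list of 2 entries, a list of its own where there are three numbers: the shift along the tool's x, y, z in mm, then the turn, a rotation vector about the tool's x, y, z in rad. A call has 1 to 5 rows; each row shifts and turns the commanded pose from where the row before left it, along the tool's axes as they then stand; what a row does not reach is not made up. A row lasts 1/10 s, in which the tool goes at most 50 mm and 8.59 degrees, less where a joint would pass 70% of its speed; a pose out of reach is approached as far as the arm can. A call is refused whole if a number of a shift passes 50 or a number of a turn 0.15, either way. A call with a gripper value outside its range is refused whole. "gripper" is the opening, from 0 (shut) to 1 (fully open), set as the call begins (left out, the last holds). The fingers move at their own pace and stop on an object; the grip force is fixed at half the most. Time passes only in rows, so rows that do not move let the fingers close. It gives the time, the measured TCP pose, the force, the opening and the grip force at its end, in the units of the state.
- read_state(): the state, without advancing time (a new reading comes with each control period).
- capture(name): name is "side" or "top" or "wrist"; returns the picture (384x512x3 uint8, red, green, blue); there is no depth.
- camera_info(name): a dict with "fovy" (degrees; the focal length in pixels is half the picture's height over the tangent of half this angle, whatever the lens; pixels are square), "cx", "cy" (the principal point, pixels), "k1" (the pictures are not rectified: a ray, as slopes to the right and down, at radius r is drawn at 1 + k1 r^2 times it, then the intrinsics apply), "xyz" and "orientation" of the camera in the world; the wrist camera has in their place "T_tool_cam" (4x4, takes a point from camera to tool coordinates, whose origin is the TCP and whose axes are the flange's). Camera axes: x right, y down, z forward; pixel columns grow to the right and rows downward; lengths in m; the calibration is good to about 2 mm. A picture is of the moment at which its call begins: read the wrist's pose just before it. camera_info takes no time and is no camera call.
- hand_in(): hands the job in; it is judged then, once.
The state is a dict: "time_s": time; "joint_positions": joint angles; "qvel": joint speeds; "tau": joint torques, N m; "position": TCP position; "tcp_rot": TCP orientation; "force": force on the tool from outside, world axes, zero at the start; "moment": the same for the moment, N m; "opening": opening from 0.0 (shut) to 1.0 (fully open); "grasp_force": force on a finger pad.
Only numpy, scipy, OpenCV 4.12 (cv2) and the standard library are available. Lean on these libraries where they do the work, as an engineer would, in place of code of your own. Each camera call takes 0.05 s, during which the arm holds its last target. There are 200 camera calls.

TASK

The white ceramic-coated rod clipped to the front of the kiln is due a look-over for cracks: first make the kiln safe by turning the heat dial on the controller fully anticlockwise, to its off stop, and only then draw the rod up out of its cup and spring clip. Tip the rod over until it lies nearer level than upright and finish while still holding it like that in the gripper, motionless, touching nothing else, with every part of it at least 10 cm above the ledge. Leave the mandrel holder, tin cup, graphite paddle and green glass where they stand.

Things in the scene. Friction and masses are not known exactly. Their poses are not given: they have to be found in the camera images.
- kiln: Small grey kiln fixed to the ledge, 340 mm deep, 280 wide, 170 high (pale lid, steel rim band). Origin: middle of the lower edge of its front face, the one towards the robot; x points from there back into the kiln, z up. On the front face: a foot cup with a spring clip above it. Nothing near the rod is higher than the 170 mm lid.
- cup_floor (a point): Centre of the inner floor of the steel foot cup, on the axis of the standing rod: 45 mm in front of the kiln's front face, 30 mm above the ledge. Cup: 23 mm outside and 17 mm inside diameter, 20 mm deep.
- clip (a point): Middle of the spring clip, on the standing rod's axis, 112 mm above the ledge. Two steel jaws, 12 mm tall and 28 mm wide over both, reach 65 mm out from the kiln and squeeze the rod from its sides with about 2 to 3 N each; a pull of a few newtons straight up draws the rod through.
- rod: Loose round rod, 215 mm long, 90 to 170 g. Origin: centre of its foot; z runs along it from foot to top. 0 to 125 mm: white ceramic-coated shank, 12 mm diameter, brass ring at its end; 125 to 215 mm: dark wooden grip, 18 mm diameter. It starts upright, foot on the cup floor, grip 155 to 245 mm above the ledge, axis 45 mm in front of the kiln. Yaw has no meaning.
- rod_top (a point): Centre of the top end of the rod's wooden grip, 215 mm from the foot.
- controller: White control box fixed to the ledge, 120 mm (its x) by 110 mm (its y) by 45 mm high; origin at the centre of its underside, z up. The dial stands at the centre of its top.
- dial (a joint): Angle of the black heat dial: 0 = off, the stop fully anticlockwise from above; grows clockwise to 4.7. Starts at 0.7 to 1.4, stays where left, friction 0.03 N m. Disc 44 mm across, top 59 mm above the ledge; on it an upright grip bar 42 mm long, 14 thick, up to 89 mm. At 0 the bar lies along the controller's x, its white mark at -x by the box's red line; at q it is turned q clockwise.
- dial_grip (a point): Point on the dial's axis in the grip bar, 82 mm above the ledge, a good height for the middle of the finger pads.
- mandrel_holder: Bystander: squat dark steel cylinder 64 mm in diameter, 40 mm high, with thin steel mandrels up to 98 mm high. Origin at the centre of its underside.
- tin_cup: Bystander: blue enamel cup, 76 mm in diameter, 75 mm high, handle at its +y. Origin at the centre of its underside.
- paddle: Bystander: graphite marver paddle lying flat, blade 110 x 60 x 12 mm to +x of the origin, wooden handle 120 mm long and 14 mm thick to -x. Origin where the handle meets the blade, on the ledge.
- cullet: Bystander: the nearest of three frosted green glass chunks (the two beyond it are scenery), 56 mm across, 36 mm high. Origin at the centre of its underside.
Not all that is in view belongs to the job. There is more than one size of the rod; the job needs the larger.

How it is judged (in metres and radians):
On the way, in this order (a step that is already met when the one before it is completed fails the run):
1. the dial is at its off stop while the rod still stands in its cup (value of joint dial below 0.08 rad and distance between rod and cup_floor below 0.02 m), for 0.2 s.
2. the rod is drawn out, its foot more than 8 cm from the cup floor (distance between rod and cup_floor above 0.08 m), for 0.1 s.
At the end, for the whole second after the job is handed in: Dial within 0.08 rad of off; rod held by the fingers (over 1 N), touching nothing else, axis over 45 degrees from vertical (either end higher), both ends over 100 mm above the ledge, still (under 0.03 m/s, 0.2 rad/s); bystanders within 30 mm of their start (value of joint dial below 0.08 rad and angle between rod's own z axis and vertical between 0.785 and 2.356 rad and height (world z) of each of rod, rod_top above 0.1 m and contact force between rod and the fingers above 1 N and contact force between rod and kiln below 0.1 N and contact force between rod and controller below 0.1 N and contact force between rod and mandrel_holder below 0.1 N and contact force between rod and tin_cup below 0.1 N and contact force between rod and paddle below 0.1 N and contact force between rod and cullet below 0.1 N and linear speed of rod below 0.03 m/s and angular speed of rod below 0.2 rad/s and distance of each of mandrel_holder, tin_cup, paddle, cullet from where it was at the start of the episode below 0.03 m); the arm keeps its last pose, push and grip.
It fails at once if the rod is drawn from its cup (over 3 cm) while the dial is not off (distance between rod and cup_floor above 0.03 m and value of joint dial above 0.12 rad).
It fails at once if a bystander is shifted by more than 30 mm (distance of any of mandrel_holder, tin_cup, paddle, cullet from where it was at the start of the episode above 0.03 m).
It fails at once if a bystander is tipped over (angle between any of mandrel_holder, tin_cup, paddle, cullet's own z axis and vertical above 0.6 rad).
It also fails if it takes over 64 s, if anything falls off the work surface, if the arm or the gripper's body presses on something with over 40 N, if the wrist force passes 120 N, or if a joint passes its speed limit or range.

## Working session

There is one attempt and no reset: what is moved stays moved. The work goes in short steps, Python scripts to look and compute and a tool call to move; the robot and the scene stay as the last step left them, time stands still between calls to the robot, and variables do not carry over. Pictures are saved under pics/ and viewed, at most 10 in all, crops included, and the job is handed in when it is done.

Besides the shell and the picture viewer there is one more tool, called by a JSON object that holds its "name" and its "arguments". drive_tool: Moves the arm, as the interface text tells. Its arguments: {"type":"object","properties":{"motion":{"type":"array","items":{"type":"array"}},"gripper":{"type":"number"}},"required":["motion"]}

```bash
ls; mkdir -p pics; python3 - <<'E'
from rig import *
import cv2,json
for n in("side","top"):
    cv2.imwrite(f"pics/{n}0.png",capture(n)[:,:,::-1]); print(camera_info(n))
print(camera_info("wrist")); print(read_state())
E
```

```text
pics
{'fovy': 45.27183179421129, 'cx': 249.055836796988, 'cy': 191.51324282740518, 'k1': -0.09826696391045223, 'xyz': array([0.46516507, 0.99129832, 0.83584269]), 'orientation': array([[-0.99752791, -0.02120163,  0.06699677],
       [-0.06683789,  0.58063454, -0.81141618],
       [-0.02169729, -0.81388821, -0.58061623]])}
{'fovy': 47.89940751983071, 'cx': 257.69042406130455, 'cy': 191.27006161081027, 'k1': -0.03335120207353018, 'xyz': array([0.35976694, 0.07331734, 1.33704944]), 'orientation': array([[-0.00388547, -0.98775666,  0.15595412],
       [-0.99998299,  0.00451638,  0.00369138],
       [-0.00435053, -0.15593713, -0.9877574 ]])}
{'fovy': 60.905888591582446, 'cx': 262.26078798014925, 'cy': 185.80843072941232, 'k1': -0.09198937402367656, 'T_tool_cam': array([[-1.71936330e-04, -9.53795146e-01, -3.00457634e-01,
         8.28474871e-02],
       [ 9.99999904e-01, -4.26384194e-05, -4.36893530e-04,
         6.56501794e-04],
       [ 4.03895890e-04, -3.00457680e-01,  9.53795061e-01,
        -1.63747658e-01],
       [ 0.00000000e+00,  0.00000000e+00,  0.00000000e+00,
         1.00000000e+00]])}
{'time_s': 0.1, 'joint_positions': array([ 5.54918937e+01,  3.02743725e+01,  8.21461713e+01,  9.89673527e-04,
        6.76891928e+01, -1.02249493e+01]), 'qvel': array([-0.04360462, -0.14549755, -0.1487225 , -0.01831603,  0.03917002,
       -0.06870877]), 'tau': array([ 6.74668718e-04, -4.40980089e+01, -1.77150840e+01,  6.35480694e-02,
        5.33067423e-02, -3.62884464e-05]), 'position': array([0.25661168, 0.56919988, 0.22167757]), 'tcp_rot': array([[-9.11521310e-01,  4.11251377e-01, -1.09820996e-03],
       [ 4.11252690e-01,  9.11520029e-01, -1.56921408e-03],
       [ 3.55698920e-04, -1.88201387e-03, -9.99998166e-01]]), 'force': array([ 0.04257525, -0.84191759, -0.79224143]), 'moment': array([ 0.00970888,  0.05068652, -0.01000377]), 'grasp_force': 0.0, 'opening': 1.000705178056387}
```

View pics/side0.png

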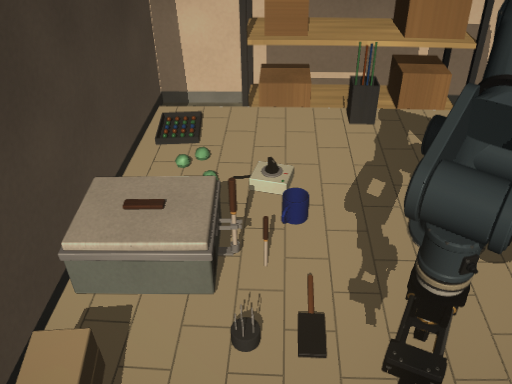

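View pics/top0.png

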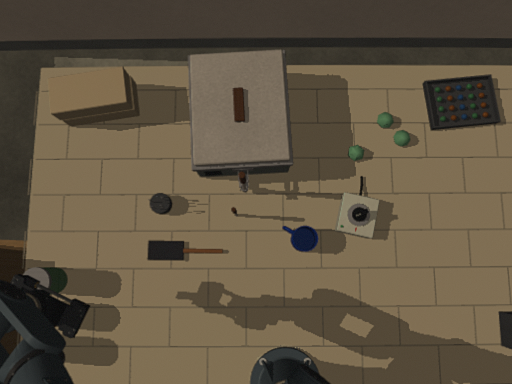

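The side view shows two rod-like things: one in the kiln's clip with its grip at (233,195), top view (243,178), and a smaller one standing free at (266,230), top view (234,211). The one in the kiln clip is larger and fits the description. The controller is at (358,215) in the top view. An enlarged crop should confirm the rod and give the dial angle.

```bash
cat > h.py <<'E'
from rig import *
import cv2,numpy as np
def K(c): 
    f=192/np.tan(np.radians(c["fovy"])/2); return np.array([[f,0,c["cx"]],[0,f,c["cy"]],[0,0,1.]])
def pose(n):
    c=camera_info(n)
    if n!="wrist": return c,np.array(c["orientation"]),np.array(c["xyz"])
    s=read_state();T=c["T_tool_cam"];R=s["tcp_rot"]
    return c,R@T[:3,:3],R@T[:3,3]+s["position"]
def at_z(n,uv,z,P=None):
    c,R,t=P or pose(n)
    p=cv2.undistortPoints(np.array([[uv]],float),K(c),np.array([c["k1"],0,0,0,0.]))[0,0]
    d=R@np.array([*p,1]); return t+d*(z-t[2])/d[2]
def proj(n,X,P=None):
    c,R,t=P or pose(n); X=np.atleast_2d(X)
    return cv2.projectPoints((X-t)@R,np.zeros(3),np.zeros(3),K(c),np.array([c["k1"],0,0,0,0.]))[0][:,0]
E
python3 - <<'E'
import cv2,numpy as np
t=cv2.imread("pics/top0.png");s=cv2.imread("pics/side0.png")
g=lambda im,x,y,w,h,k:cv2.resize(im[y:y+h,x:x+w],None,fx=k,fy=k,interpolation=cv2.INTER_CUBIC)
a=g(t,330,185,56,56,7);b=g(t,215,150,56,56,7)
c=g(s,205,165,112,80,7)[:560,:784]
cv2.imwrite("pics/c1.png",np.hstack([a,b]));cv2.imwrite("pics/c2.png",c)
E
```

```text
(no output)
```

View pics/c1.png

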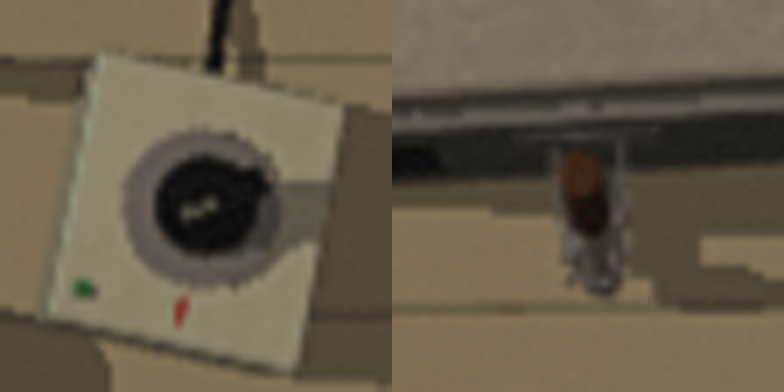

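View pics/c2.png

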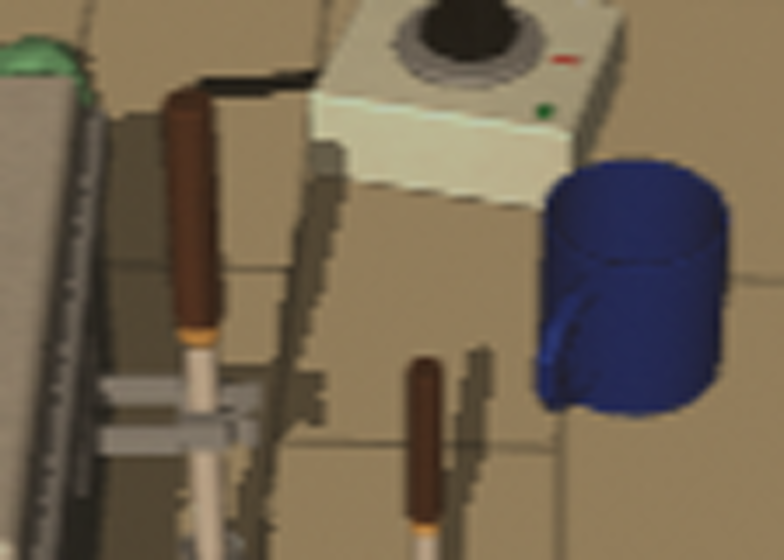

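The crops confirm that the rod with its grip at side (233,195) is the larger one: it stands in the clip, and the smaller one stands free at (266,230). The box's red line points down in the top view (robot side), and the dial's white mark is to the left of centre. Now the numbers.

```bash
python3 - <<'E'
from h import *
f=lambda x,y,ox,oy:((x+.5)/7-.5+ox,(y+.5)/7-.5+oy)
C=[at_z("top",f(x,y,330,185),.045) for x,y in[(100,55),(345,103),(295,372),(45,318)]]
C=np.array(C);print(C.round(4),"ctr",C.mean(0))
print(np.linalg.norm(np.diff(C,axis=0),axis=1))
d=(C[0]+C[1]-C[2]-C[3]);e=C[0]+C[3]-C[1]-C[2];print("yaw x",np.degrees(np.arctan2(d[1],d[0])),np.degrees(np.arctan2(e[1],e[0]))-90)
print("disc",at_z("top",f(202,210,330,185),.052))
m=[at_z("top",f(*p,330,185),.089) for p in[(182,213),(216,202),(265,178)]];print("bar",np.round(m,4))
print("rodtop top",at_z("top",f(186,175,215,150),.245),"side",at_z("side",f(188,96,205,165),.245))
print("ring bottom side",at_z("side",f(198,340,205,165),.155))
# kiln front top edge
print("lid front edge",[at_z("top",p,.17) for p in[(191,165),(291,163)]])
for n,p,z in[("cup",(305,238),.075),("small rod",(234,210),.13),("cull",(356,153),.03),("mandrel",(161,203),.04)]: print(n,at_z("top",p,z))
print(read_state()["position"])
E
```

```text
[[ 0.559  -0.1826  0.045 ]
 [ 0.5376 -0.2879  0.045 ]
 [ 0.4221 -0.2611  0.045 ]
 [ 0.4456 -0.1552  0.045 ]] ctr [ 0.49107839 -0.22169611  0.045     ]
[0.10743322 0.11854277 0.10851137]
yaw x -13.30914561510362 -12.028437471206132
disc [ 0.49082243 -0.22250571  0.052     ]
bar [[ 0.4858 -0.2056  0.089 ]
 [ 0.4903 -0.2199  0.089 ]
 [ 0.5002 -0.2407  0.089 ]]
rodtop top [0.57589768 0.11982398 0.245     ] side [0.57751866 0.11465163 0.245     ]
ring bottom side [0.57653499 0.13016083 0.155     ]
lid front edge [array([0.61838854, 0.2617441 , 0.17      ]), array([ 0.62265272, -0.01462477,  0.17      ])]
cup [ 0.42086825 -0.05896651  0.075     ]
small rod [0.49738613 0.14458029 0.13      ]
cull [ 0.68514235 -0.22778806  0.03      ]
mandrel [0.52987836 0.37156279 0.04      ]
[0.25661168 0.56919988 0.22167757]
```

```bash
cat >> h.py <<'E'
from scipy.spatial.transform import Rotation as Ro
def down(yang):  # tool down, y axis at angle yang (deg)
    a=np.radians(yang);y=np.array([np.cos(a),np.sin(a),0]);z=np.array([0,0,-1.]);return np.c_[np.cross(y,z),y,z]
def plan(p,R,n=None,vmax=48,wmax=.14):
    s=read_state();p0=np.array(s["position"]);R0=np.array(s["tcp_rot"])
    w=Ro.from_matrix(R0.T@R).as_rotvec();d=(np.array(p)-p0)*1000
    n=n or int(max(np.ceil(np.linalg.norm(d)/vmax),np.ceil(np.linalg.norm(w)/wmax),1))
    print(n,"rows; rotvec",w.round(3),"shift",(R0.T@d).round(1))
    for i in range(n):
        Ri=R0@Ro.from_rotvec(w*i/n).as_matrix()
        if i%5==0: print("--")
        print([(Ri.T@d/n).round(1).tolist(),(w/n).round(3).tolist()],end=",")
    print()
E
python3 -c "
from h import *
plan([.491,-.222,.20],down(22))"
```

```text
18 rows; rotvec [-0.002  0.     0.763] shift [-539.  -624.8   22.7]
--
[[-29.9, -34.7, 1.3], [-0.0, 0.0, 0.042]],[[-31.4, -33.4, 1.3], [-0.0, 0.0, 0.042]],[[-32.8, -32.0, 1.3], [-0.0, 0.0, 0.042]],[[-34.1, -30.6, 1.2], [-0.0, 0.0, 0.042]],[[-35.4, -29.2, 1.2], [-0.0, 0.0, 0.042]],--
[[-36.6, -27.6, 1.2], [-0.0, 0.0, 0.042]],[[-37.7, -26.1, 1.2], [-0.0, 0.0, 0.042]],[[-38.8, -24.4, 1.2], [-0.0, 0.0, 0.042]],[[-39.8, -22.8, 1.2], [-0.0, 0.0, 0.042]],[[-40.7, -21.1, 1.2], [-0.0, 0.0, 0.042]],--
[[-41.6, -19.3, 1.2], [-0.0, 0.0, 0.042]],[[-42.4, -17.5, 1.2], [-0.0, 0.0, 0.042]],[[-43.1, -15.7, 1.2], [-0.0, 0.0, 0.042]],[[-43.7, -13.9, 1.2], [-0.0, 0.0, 0.042]],[[-44.2, -12.0, 1.2], [-0.0, 0.0, 0.042]],--
[[-44.7, -10.1, 1.2], [-0.0, 0.0, 0.042]],[[-45.1, -8.2, 1.2], [-0.0, 0.0, 0.042]],[[-45.4, -6.3, 1.2], [-0.0, 0.0, 0.042]],
```

{"name": "drive_tool", "arguments": {"motion": [[[-30, -35, 1], [0, 0, 0.042]], [[-31, -33, 1], [0, 0, 0.042]], [[-33, -32, 1], [0, 0, 0.042]], [[-34, -31, 1], [0, 0, 0.042]], [[-35, -29, 1], [0, 0, 0.042]]]}}

```text
time_s: 0.6
position: [0.3216, 0.3484, 0.2173]
tcp_rot: [[-0.805, 0.593, -0.0], [0.593, 0.805, -0.0], [-0.0, -0.001, -1.0]]
force: [-0.0, -0.8, -0.0]
opening: 1.0
grasp_force: 0.0
```

{"name": "drive_tool", "arguments": {"motion": [[[-37, -28, 1], [0, 0, 0.042]], [[-38, -26, 1], [0, 0, 0.042]], [[-39, -24, 1], [0, 0, 0.042]], [[-40, -23, 1], [0, 0, 0.042]], [[-41, -21, 1], [0, 0, 0.042]]]}}

```text
time_s: 1.1
position: [0.3886, 0.1279, 0.2125]
tcp_rot: [[-0.663, 0.748, -0.0], [0.748, 0.663, 0.0], [0.0, 0.0, -1.0]]
force: [-0.2, -0.1, -0.6]
opening: 1.0
grasp_force: 0.0
```

{"name": "drive_tool", "arguments": {"motion": [[[-42, -19, 1], [0, 0, 0.042]], [[-42, -18, 1], [0, 0, 0.042]], [[-43, -16, 1], [0, 0, 0.042]], [[-44, -14, 1], [0, 0, 0.042]], [[-44, -12, 1], [0, 0, 0.042]]]}}

```text
time_s: 1.6
position: [0.4544, -0.092, 0.2074]
tcp_rot: [[-0.492, 0.87, -0.0], [0.87, 0.492, 0.0], [0.0, -0.0, -1.0]]
force: [1.3, 0.9, 0.6]
opening: 1.003
grasp_force: 0.0
```

{"name": "drive_tool", "arguments": {"motion": [[[-45, -10, 1], [0, 0, 0.042]], [[-45, -8, 1], [0, 0, 0.042]], [[-45, -6, 1], [0, 0, 0.042]], [[0, 0, 0], [0, 0, 0]], [[0, 0, 0], [0, 0, 0]]]}}

```text
time_s: 2.1
position: [0.4944, -0.2219, 0.2038]
tcp_rot: [[-0.379, 0.925, -0.001], [0.925, 0.379, 0.001], [0.002, -0.001, -1.0]]
force: [-0.3, 0.4, 0.0]
opening: 0.999
grasp_force: 0.0
```

```bash
python3 - <<'E'
from h import *
P=pose("wrist");im=capture("wrist")
cv2.imwrite("pics/w1.png",cv2.resize(im[:,:,::-1],(768,576),interpolation=cv2.INTER_CUBIC))
s=read_state();print(s["position"],s["tcp_rot"],s["joint_positions"],s["time_s"])
print("pred dial axis",proj("wrist",[[.491,-.222,.089],[.491,-.222,.059]],P)*1.5)
np.savez("w1.npz",R=P[1],t=P[2])
E
```

```text
[ 0.49386559 -0.22058929  0.20383541] [[-0.38062058  0.92472913 -0.00200459]
 [ 0.92472807  0.38062409  0.00181804]
 [ 0.00244418 -0.00116171 -0.99999634]] [-3.59203359e+01  2.52035792e+01  9.52578482e+01  1.96640349e-02
  5.96926970e+01 -5.83025618e+01] 2.15
pred dial axis [[387.39197709 269.93655952]
 [388.02948068 256.93387132]]
```

View pics/w1.png

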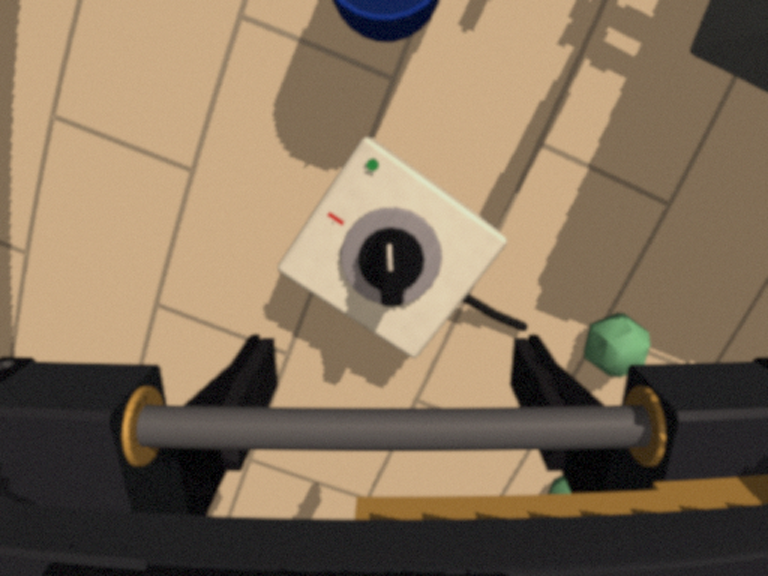

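The wrist view shows the dial bar running almost straight up the picture, from the mark at (389,243) to the far end at about (392,300). The disc is centred at (390,257) and the red line runs from (329,213) to (342,222). The tool's x axis lies along the bar, so the finger closing direction is right.

```bash
python3 - <<'E'
from h import *
d=np.load("w1.npz");P=(camera_info("wrist"),d["R"],d["t"])
q=lambda x,y,z:at_z("wrist",(x/1.5-.17,y/1.5-.17),z,P)
print("disc",q(390,257,.052))
a,b=q(389,243,.089),q(391,271,.089);print("mark",a,b,np.degrees(np.arctan2(*(a-b)[1::-1])))
r=q(329,213,.045);r2=q(342,222,.045);print("red",r,r2)
C=np.array([q(x,y,.045) for x,y in[(369,138),(505,240),(414,355),(280,269)]]);print(C,C.mean(0))
v=C[0]+C[3]-C[1]-C[2];print("-x dir",np.degrees(np.arctan2(v[1],v[0])))
c=C.mean(0)
plan([c[0],c[1],.065],down(22.5))
E
```

```text
disc [ 0.49262672 -0.2232026   0.052     ]
mark [ 0.48551643 -0.20638252  0.089     ] [ 0.49302832 -0.22170779  0.089     ] 116.11242518446953
red [ 0.44432929 -0.21230659  0.045     ] [ 0.4544886  -0.21471902  0.045     ]
[[ 0.45122064 -0.15726332  0.045     ]
 [ 0.56074993 -0.18430577  0.045     ]
 [ 0.53719585 -0.28653943  0.045     ]
 [ 0.42624971 -0.26162317  0.045     ]] [ 0.49385403 -0.22243292  0.045     ]
-x dir 166.73925532243754
3 rows; rotvec [-0.001 -0.002 -0.002] shift [ -2.   -0.6 138.8]
--
[[-0.7, -0.2, 46.3], [-0.0, -0.001, -0.001]],[[-0.6, -0.2, 46.3], [-0.0, -0.001, -0.001]],[[-0.6, -0.2, 46.3], [-0.0, -0.001, -0.001]],
```

{"name": "drive_tool", "arguments": {"motion": [[[-1, 0, 46], [0, 0, -0.03]], [[-1, 0, 40], [0, 0, 0]], [[0, 0, 30], [0, 0, 0]], [[0, 0, 20], [0, 0, 0]], [[0, 0, 2], [0, 0, 0]]]}}

```text
time_s: 2.65
position: [0.4933, -0.2199, 0.0643]
tcp_rot: [[-0.41, 0.912, -0.006], [0.912, 0.41, 0.004], [0.006, -0.004, -1.0]]
force: [-0.2, -0.1, -0.0]
opening: 0.997
grasp_force: 0.0
```

{"name": "drive_tool", "arguments": {"motion": [[[0, 0, 0], [0, 0, 0]], [[0, 0, 0], [0, 0, 0]], [[0, 0, 0], [0, 0, 0]], [[0, 0, 0], [0, 0, 0]], [[0, 0, 0], [0, 0, 0]]], "gripper": 0}}

```text
time_s: 3.15
position: [0.496, -0.2233, 0.0674]
tcp_rot: [[-0.409, 0.913, 0.001], [0.913, 0.409, -0.001], [-0.001, 0.001, -1.0]]
force: [-0.2, 0.8, 1.3]
opening: 0.628
grasp_force: 0.0
```

{"name": "drive_tool", "arguments": {"motion": [[[0, 0, 0], [0, 0, 0]], [[0, 0, 0], [0, 0, 0]], [[0, 0, 0], [0, 0, 0]], [[0, 0, 0], [0, 0, 0]], [[0, 0, 0], [0, 0, 0]]]}}

```text
time_s: 3.65
position: [0.4938, -0.2235, 0.0664]
tcp_rot: [[-0.411, 0.912, -0.004], [0.912, 0.411, -0.001], [0.001, -0.004, -1.0]]
force: [-11.4, -8.9, 3.9]
opening: 0.176
grasp_force: 7.1
```

{"name": "drive_tool", "arguments": {"motion": [[[0, 0, 0], [0, 0, 0]], [[0, 0, 0], [0, 0, 0]], [[0, 0, 0], [0, 0, 0]], [[0, 0, 0], [0, 0, 0]], [[0, 0, 0], [0, 0, 0]]]}}

```text
time_s: 4.15
position: [0.4932, -0.2238, 0.0664]
tcp_rot: [[-0.41, 0.912, -0.005], [0.912, 0.41, -0.001], [0.001, -0.005, -1.0]]
force: [-6.0, -5.3, 2.4]
opening: 0.159
grasp_force: 30.0
```

{"name": "drive_tool", "arguments": {"motion": [[[0, 0, 0], [0, 0, -0.12]], [[0, 0, 0], [0, 0, -0.12]], [[0, 0, 0], [0, 0, -0.12]], [[0, 0, 0], [0, 0, -0.12]], [[0, 0, 0], [0, 0, -0.12]]]}}

```text
time_s: 4.65
position: [0.4931, -0.2239, 0.0665]
tcp_rot: [[-0.856, 0.517, -0.005], [0.517, 0.856, -0.001], [0.004, -0.003, -1.0]]
force: [-6.4, -4.1, 3.1]
opening: 0.156
grasp_force: 30.0
```

{"name": "drive_tool", "arguments": {"motion": [[[0, 0, 0], [0, 0, -0.12]], [[0, 0, 0], [0, 0, -0.1]], [[0, 0, 0], [0, 0, -0.06]], [[0, 0, 0], [0, 0, 0]], [[0, 0, 0], [0, 0, 0]]]}}

```text
time_s: 5.15
position: [0.4931, -0.224, 0.0665]
tcp_rot: [[-0.964, 0.265, -0.005], [0.265, 0.964, -0.001], [0.005, -0.002, -1.0]]
force: [-7.0, -4.1, 1.8]
opening: 0.158
grasp_force: 30.0
```

```bash
python3 -c "
from h import *
s=read_state();R=s['tcp_rot'];print(s['moment'],s['force'],np.degrees(np.arctan2(R[1,1],R[0,1])))"
```

```text
[-0.87995769  1.15480088 -0.02439048] [-7.03260175 -4.0990857   1.78518588] 74.65702318594451
```

{"name": "drive_tool", "arguments": {"motion": [[[0, 0, 0], [0, 0, -0.04]], [[0, 0, 0], [0, 0, -0.04]], [[0, 0, 0], [0, 0, -0.02]], [[0, 0, 0], [0, 0, 0]], [[0, 0, 0], [0, 0, 0]]]}}

```text
time_s: 5.65
position: [0.4932, -0.224, 0.0665]
tcp_rot: [[-0.985, 0.171, -0.004], [0.171, 0.985, 0.0], [0.004, -0.001, -1.0]]
force: [-6.4, -5.6, 3.0]
opening: 0.16
grasp_force: 30.0
```

```bash
python3 -c "
from h import *
s=read_state();R=s['tcp_rot'];print(s['moment'],s['force'],np.degrees(np.arctan2(R[1,1],R[0,1])))"
```

```text
[-0.94271023  1.23833408 -0.71589052] [-6.39666468 -5.60771356  3.01541206] 80.15515826864649
```

The tool turned to within about 3° past the measured off angle, and the moment rose to 0.72 N m, so the dial is on its stop. Next: open, rise and check.

{"name": "drive_tool", "arguments": {"motion": [[[0, 0, 0], [0, 0, 0.03]], [[0, 0, 0], [0, 0, 0]], [[0, 0, 0], [0, 0, 0]], [[0, 0, 0], [0, 0, 0]], [[0, 0, 0], [0, 0, 0]]], "gripper": 1}}

```text
time_s: 6.15
position: [0.4957, -0.2229, 0.0665]
tcp_rot: [[-0.98, 0.198, 0.0], [0.198, 0.98, 0.0], [-0.0, 0.0, -1.0]]
force: [-0.5, 0.4, 0.6]
opening: 0.532
grasp_force: 0.0
```

{"name": "drive_tool", "arguments": {"motion": [[[0, 0, 0], [0, 0, 0]], [[0, 0, -10], [0, 0, 0]], [[0, 0, -35], [0, 0, 0]], [[0, 0, -45], [0, 0, 0]], [[0, 0, -45], [0, 0, 0]]]}}

```text
time_s: 6.65
position: [0.4952, -0.2227, 0.2033]
tcp_rot: [[-0.98, 0.198, -0.001], [0.198, 0.98, 0.001], [0.001, 0.0, -1.0]]
force: [1.7, -0.6, -0.4]
opening: 0.961
grasp_force: 0.0
```

{"name": "drive_tool", "arguments": {"motion": [[[0, 0, -45], [0, 0, 0]], [[0, 0, -45], [0, 0, 0]], [[0, 0, -35], [0, 0, 0]], [[0, 0, 0], [0, 0, 0]], [[0, 0, 0], [0, 0, 0]]]}}

```text
time_s: 7.15
position: [0.4955, -0.2229, 0.3278]
tcp_rot: [[-0.98, 0.198, 0.002], [0.198, 0.98, -0.001], [-0.002, -0.001, -1.0]]
force: [0.1, -0.5, 0.5]
opening: 1.002
grasp_force: 0.0
```

```bash
python3 - <<'E'
from h import *
P=pose("wrist");im=capture("wrist")
p=proj("wrist",[.4935,-.2225,.07],P)[0];x,y=int(p[0]),int(p[1]);print(p)
x0,y0=max(0,x-45),max(0,y-45)
cv2.imwrite("pics/w2.png",cv2.resize(im[y0:y0+90,x0:x0+90,::-1],None,fx=6,fy=6,interpolation=cv2.INTER_CUBIC))
plan([.577-.09*0,.119,.30],down(11.7))
E
```

```text
[262.07436215 147.3730406 ]
9 rows; rotvec [-0.000e+00 -1.000e-03  1.167e+00] shift [-12.8 350.9  26.4]
--
[[-1.4, 39.0, 2.9], [-0.0, -0.0, 0.13]],[[3.6, 38.8, 2.9], [-0.0, -0.0, 0.13]],[[8.6, 38.1, 2.9], [-0.0, -0.0, 0.13]],[[13.5, 36.6, 2.9], [-0.0, -0.0, 0.13]],[[18.1, 34.6, 2.9], [-0.0, -0.0, 0.13]],--
[[22.4, 31.9, 2.9], [-0.0, -0.0, 0.13]],[[26.4, 28.8, 2.9], [-0.0, -0.0, 0.13]],[[29.9, 25.1, 2.9], [-0.0, -0.0, 0.13]],[[32.9, 21.1, 2.9], [-0.0, -0.0, 0.13]],
```

View pics/w2.png

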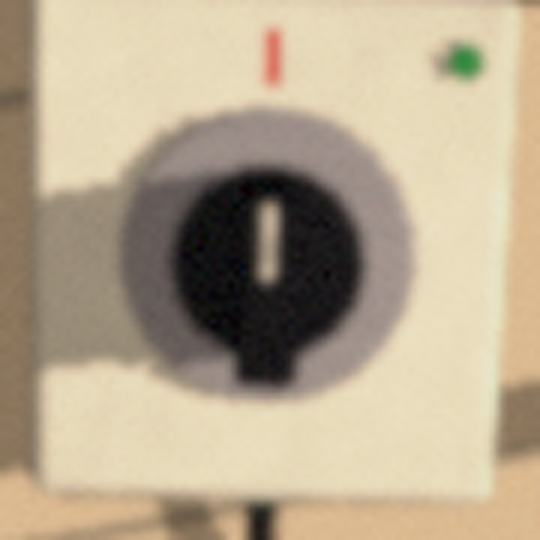

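The crop shows the white mark (267,240) pointing straight at the red line (273,55), so the dial is off. Next, over to the rod.

{"name": "drive_tool", "arguments": {"motion": [[[-1, 39, 3], [0, 0, 0.13]], [[4, 39, 3], [0, 0, 0.13]], [[9, 38, 3], [0, 0, 0.13]], [[13, 37, 3], [0, 0, 0.13]], [[18, 35, 3], [0, 0, 0.13]]]}}

```text
time_s: 7.7
position: [0.5401, -0.0308, 0.3091]
tcp_rot: [[-0.656, 0.755, -0.005], [0.755, 0.656, 0.001], [0.004, -0.003, -1.0]]
force: [0.4, 0.1, 0.8]
opening: 0.995
grasp_force: 0.0
```

{"name": "drive_tool", "arguments": {"motion": [[[22, 32, 3], [0, 0, 0.13]], [[26, 29, 3], [0, 0, 0.13]], [[30, 25, 3], [0, 0, 0.13]], [[33, 21, 3], [0, 0, 0.13]], [[0, 0, 0], [0, 0, 0]]]}}

```text
time_s: 8.2
position: [0.5774, 0.1232, 0.2965]
tcp_rot: [[-0.203, 0.979, -0.005], [0.979, 0.203, 0.002], [0.003, -0.005, -1.0]]
force: [0.1, -0.8, -1.0]
opening: 1.0
grasp_force: 0.0
```

{"name": "drive_tool", "arguments": {"motion": [[[0, 0, 0], [0, 0, 0]], [[0, 0, 0], [0, 0, 0]]]}}

```text
time_s: 8.4
position: [0.5777, 0.1179, 0.2983]
tcp_rot: [[-0.2, 0.98, -0.003], [0.98, 0.2, -0.001], [-0.0, -0.003, -1.0]]
force: [-0.4, -0.9, -0.6]
opening: 1.002
grasp_force: 0.0
```

```bash
python3 - <<'E'
from h import *
P=pose("wrist");im=capture("wrist")
cv2.imwrite("pics/w3.png",cv2.resize(im[:,:,::-1],(768,576),interpolation=cv2.INTER_CUBIC))
s=read_state();print(s["position"],s["tcp_rot"],s["joint_positions"],s["time_s"])
print("pred",proj("wrist",[[.577,.119,.245],[.577,.119,.155]],P)*1.5)
np.savez("w3.npz",R=P[1],t=P[2])
E
```

```text
[0.57797007 0.11761849 0.29872588] [[-1.98990213e-01  9.79999390e-01 -2.02265705e-03]
 [ 9.80001472e-01  1.98989576e-01 -5.13422545e-04]
 [-1.00666113e-04 -2.08437295e-03 -9.99997823e-01]] [ 6.70156831e-01  2.30976208e+01  8.17851493e+01 -2.90178579e-02
  7.52334577e+01 -1.08003283e+01] 8.45
pred [[391.56983626 306.52539917]
 [392.69056662 257.17521019]]
```

View pics/w3.png

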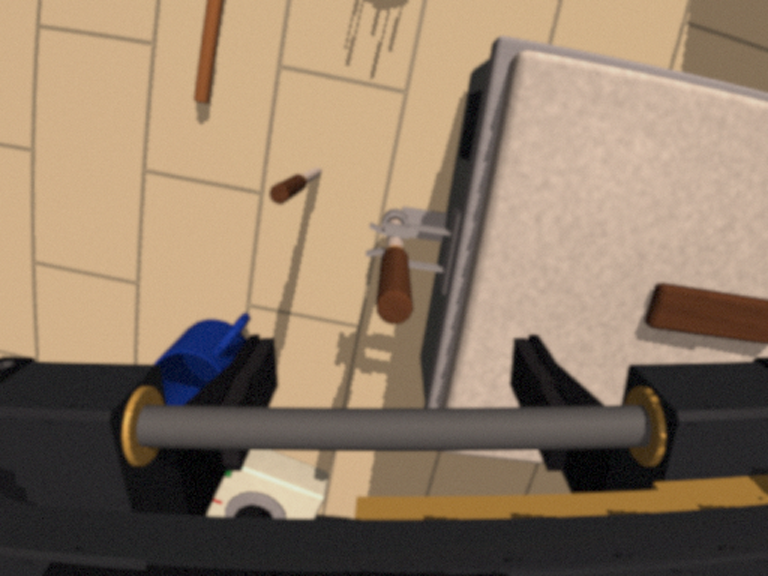

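The wrist view shows the rod's top end at (395,304) with the grip leaning away up to (394,245) and the clip and cup beyond it, 3 px from the prediction. The small rod at (290,187) and the cup at (210,350) are clear of the descent.

```bash
python3 - <<'E'
from h import *
d=np.load("w3.npz");P=(camera_info("wrist"),d["R"],d["t"])
a=at_z("wrist",(395/1.5-.17,304/1.5-.17),.245,P);print(a)
print(at_z("wrist",(396/1.5-.17,217/1.5-.17),.05,P))
print("small",at_z("wrist",(280/1.5,194/1.5),.13,P))
plan([a[0],a[1],.19],down(1),n=4)
E
```

```text
[0.57819067 0.12067773 0.245     ]
[0.57746783 0.12661078 0.05      ]
small [0.49426878 0.14065074 0.13      ]
4 rows; rotvec [-0.002  0.     0.183] shift [  3.    1.1 108.7]
--
[[0.7, 0.3, 27.2], [-0.001, 0.0, 0.046]],[[0.8, 0.2, 27.2], [-0.001, 0.0, 0.046]],[[0.8, 0.2, 27.2], [-0.001, 0.0, 0.046]],[[0.8, 0.1, 27.2], [-0.001, 0.0, 0.046]],
```

{"name": "drive_tool", "arguments": {"motion": [[[1, 0, 28], [0, 0, 0.046]], [[1, 0, 28], [0, 0, 0.046]], [[1, 0, 28], [0, 0, 0.046]], [[1, 0, 20], [0, 0, 0.046]], [[0, 0, 5], [0, 0, 0]]]}}

```text
time_s: 8.95
position: [0.5761, 0.1213, 0.1881]
tcp_rot: [[-0.015, 1.0, -0.006], [1.0, 0.015, -0.0], [-0.0, -0.006, -1.0]]
force: [-0.4, -0.2, 0.0]
opening: 1.005
grasp_force: 0.0
```

{"name": "drive_tool", "arguments": {"motion": [[[0, 0, 0], [0, 0, 0]], [[0, 0, 0], [0, 0, 0]], [[0, 0, 0], [0, 0, 0]], [[0, 0, 0], [0, 0, 0]], [[0, 0, 0], [0, 0, 0]]], "gripper": 0}}

```text
time_s: 9.45
position: [0.5784, 0.1228, 0.1913]
tcp_rot: [[-0.017, 1.0, 0.001], [1.0, 0.017, 0.0], [0.0, 0.001, -1.0]]
force: [-0.7, 1.0, -0.9]
opening: 0.63
grasp_force: 0.0
```

{"name": "drive_tool", "arguments": {"motion": [[[0, 0, 0], [0, 0, 0]], [[0, 0, 0], [0, 0, 0]], [[0, 0, 0], [0, 0, 0]], [[0, 0, 0], [0, 0, 0]], [[0, 0, 0], [0, 0, 0]]]}}

```text
time_s: 9.95
position: [0.5778, 0.1228, 0.1905]
tcp_rot: [[-0.017, 1.0, -0.001], [1.0, 0.017, -0.0], [-0.0, -0.001, -1.0]]
force: [-1.0, 0.6, 0.5]
opening: 0.2
grasp_force: 30.0
```

{"name": "drive_tool", "arguments": {"motion": [[[0, 0, 0], [0, 0, 0]], [[0, 0, 0], [0, 0, 0]], [[0, 0, 0], [0, 0, 0]], [[0, 0, 0], [0, 0, 0]]]}}

```text
time_s: 10.35
position: [0.5778, 0.1228, 0.1905]
tcp_rot: [[-0.017, 1.0, -0.001], [1.0, 0.017, 0.0], [0.0, -0.001, -1.0]]
force: [-0.9, 0.1, 0.4]
opening: 0.201
grasp_force: 30.0
```

The gripper holds 18 mm at 30 N, which is the rod's grip. Draw it straight up.

{"name": "drive_tool", "arguments": {"motion": [[[0, 0, -10], [0, 0, 0]], [[0, 0, -20], [0, 0, 0]], [[0, 0, -25], [0, 0, 0]], [[0, 0, -25], [0, 0, 0]], [[0, 0, -25], [0, 0, 0]]]}}

```text
time_s: 10.85
position: [0.5778, 0.1228, 0.2966]
tcp_rot: [[-0.017, 1.0, -0.0], [1.0, 0.017, -0.0], [-0.0, -0.0, -1.0]]
force: [0.3, -1.0, -1.5]
opening: 0.202
grasp_force: 30.0
```

{"name": "drive_tool", "arguments": {"motion": [[[0, 0, -30], [0, 0, 0]], [[0, 0, -30], [0, 0, 0]], [[0, 0, -30], [0, 0, 0]], [[0, 0, -30], [0, 0, 0]], [[0, 0, -25], [0, 0, 0]]]}}

```text
time_s: 11.35
position: [0.5782, 0.1228, 0.4433]
tcp_rot: [[-0.017, 1.0, 0.003], [1.0, 0.017, 0.0], [0.0, 0.003, -1.0]]
force: [-0.5, -0.2, -1.4]
opening: 0.202
grasp_force: 30.0
```

```bash
python3 - <<'E'
from h import *
s=read_state();print(s["joint_positions"],s["force"],s["opening"],s["position"],s["time_s"])
im=capture("side");cv2.imwrite("pics/s2.png",im[20:300,150:450,::-1].repeat(2,0).repeat(2,1))
E
```

```text
[1.16709077e+00 1.78885538e+01 6.78965292e+01 2.64424387e-04
 9.40455966e+01 1.88119975e-01] [-0.4720657  -0.21858555 -1.40914099] 0.20165476667675797 [0.57816198 0.12280298 0.44331064] 11.35
```

View pics/s2.png

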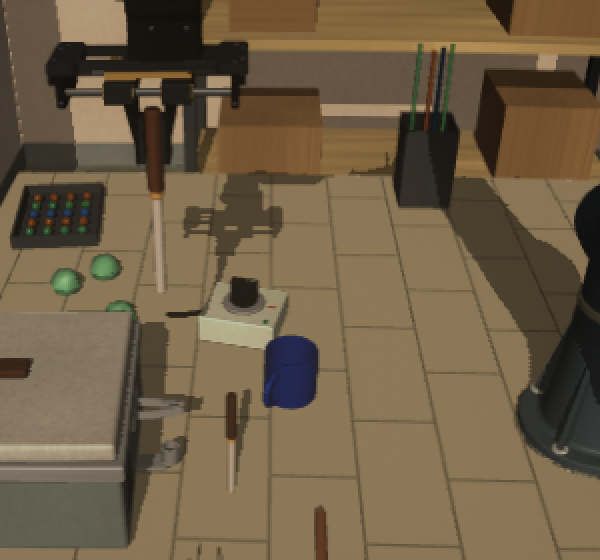

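The side view shows the rod hanging free from the fingers, with its grip at (154,150) and foot at (160,290). The cup and clip at (165,430) are empty. Now tip it forward about the tool's x axis.

{"name": "drive_tool", "arguments": {"motion": [[[0, 0, 0], [-0.08, 0, 0]], [[0, 0, 0], [-0.12, 0, 0]], [[0, 0, 0], [-0.12, 0, 0]], [[0, 0, 0], [-0.12, 0, 0]], [[0, 0, 0], [-0.12, 0, 0]]]}}

```text
time_s: 11.9
position: [0.5774, 0.1228, 0.4409]
tcp_rot: [[-0.017, 0.844, 0.536], [1.0, 0.014, 0.009], [0.0, 0.536, -0.844]]
force: [1.4, 1.1, -0.4]
opening: 0.197
grasp_force: 30.0
```

{"name": "drive_tool", "arguments": {"motion": [[[0, 0, 0], [-0.12, 0, 0]], [[0, 0, 0], [-0.12, 0, 0]], [[0, 0, 0], [-0.12, 0, 0]], [[0, 0, 0], [-0.12, 0, 0]], [[0, 0, 0], [-0.08, 0, 0]]]}}

```text
time_s: 12.4
position: [0.5744, 0.1221, 0.4441]
tcp_rot: [[-0.019, 0.454, 0.891], [1.0, 0.008, 0.017], [0.001, 0.891, -0.454]]
force: [12.4, 3.5, 24.9]
opening: 0.196
grasp_force: 30.0
```

{"name": "drive_tool", "arguments": {"motion": [[[0, 0, 0], [0, 0, 0]], [[0, 0, 0], [0, 0, 0]], [[0, 0, 0], [0, 0, 0]], [[0, 0, 0], [0, 0, 0]], [[0, 0, 0], [0, 0, 0]]]}}

```text
time_s: 12.9
position: [0.5786, 0.1219, 0.4494]
tcp_rot: [[-0.018, 0.446, 0.895], [1.0, 0.008, 0.017], [0.001, 0.895, -0.446]]
force: [0.7, 0.9, -0.8]
opening: 0.201
grasp_force: 30.0
```

```bash
python3 - <<'E'
from h import *
s=read_state();print(s["joint_positions"],s["qvel"],s["opening"],s["position"],s["time_s"],"tilt",np.degrees(np.arccos(-s["tcp_rot"][2,2])))
im=capture("side");cv2.imwrite("pics/s3.png",im[:300,100:450,::-1].repeat(2,0).repeat(2,1))
E
```

```text
[ 1.08104563e+00  7.27519182e-01  1.15705201e+02 -5.38823539e+00
  5.82694497e-02  5.43822721e+00] [-0.00355209  0.13156851  0.51772414 -0.07197322  0.07575183  0.07979524] 0.20091796354218197 [0.57861899 0.12190915 0.44936469] 12.9 tilt 63.509267982840974
```

View pics/s3.png

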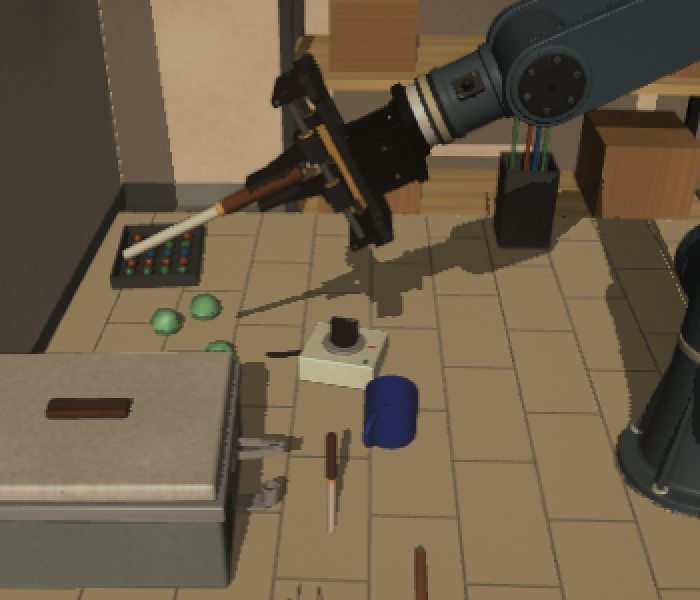

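The rod is held tipped 63°, with its foot at (127,255) and clear of everything. Joint 5 sits right at its lower limit, so I'll back off a little.

{"name": "drive_tool", "arguments": {"motion": [[[0, 0, 0], [0.04, 0, 0]], [[0, 0, 0], [0.06, 0, 0]], [[0, 0, 0], [0, 0, 0]], [[0, 0, 0], [0, 0, 0]], [[0, 0, 0], [0, 0, 0]]]}}

```text
time_s: 13.45
position: [0.5775, 0.1219, 0.4477]
tcp_rot: [[-0.019, 0.535, 0.845], [1.0, 0.009, 0.016], [0.001, 0.845, -0.535]]
force: [0.3, -0.1, -0.9]
opening: 0.197
grasp_force: 30.0
```

{"name": "drive_tool", "arguments": {"motion": [[[0, 0, 0], [0, 0, 0]], [[0, 0, 0], [0, 0, 0]], [[0, 0, 0], [0, 0, 0]], [[0, 0, 0], [0, 0, 0]], [[0, 0, 0], [0, 0, 0]]]}}

```text
time_s: 13.95
position: [0.578, 0.1219, 0.4486]
tcp_rot: [[-0.018, 0.534, 0.845], [1.0, 0.009, 0.016], [0.001, 0.845, -0.534]]
force: [-0.4, 0.4, -1.8]
opening: 0.2
grasp_force: 30.0
```

```bash
python3 - <<'E'
from h import *
s=read_state();t=np.degrees(np.arccos(-s["tcp_rot"][2,2]));print(s["joint_positions"],s["qvel"],s["grasp_force"],s["position"],"tilt",t)
if s["joint_positions"][4]>.5 and 50<t<75 and abs(s["qvel"]).max()<1 and s["grasp_force"]>10: print(hand_in())
E
```

```text
[ 1.07833839e+00 -5.28277608e-03  1.11631003e+02  1.55311445e-02
  1.06712054e+01  2.91804675e-02] [-0.00102557  0.03809581 -0.12518871  0.04047278  0.14798126  0.02323076] 29.998705701436847 [0.57803596 0.12191524 0.44856303] tilt 57.70307489783033
the job is handed in; nothing more can be done
None
```

I turned the dial to its off stop, then drew the rod and handed the job in with it held still, about 58° from vertical and well above the ledge; the bystanders were not touched, and no verdict came back.

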